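# Line up the seasonings by height

### The arm

A 7-joint arm with a two-finger parallel gripper is mounted at the origin on a cart in front of the work surface, level with it; the furniture and walls round the work are solid. World frame = base frame: x ahead of the robot, y to its left, z up, the work surface at z = 0. Lengths are in m, angles in degrees, forces in N, time in s.
With the tool pointing down it reaches from about 0.425 to 0.875 m from the base axis. Payload 4.7 kg.
Tool frame: the origin (TCP) lies on the centre line of the jaws, within the pads' length; the fingertips stand ctrl.tip_extent ahead of it and the grasp point (between the pads) lies 5 mm behind it (ctrl.tip_extent is the distance from the TCP to the fingertips, in m); z points along the fingers, y is the line along which they close (so a half turn about z gives the same grasp; the last joint's range is limited). The gripper opens to 85 mm and grips with 20 to 120 N. Pads are 22 mm wide; open, the fingers measure 114 mm over their backs; the gripper's body (76 mm by 85 mm) begins 54 mm behind the grasp point. The pads swing forward as they close: fully open they stand 13 mm farther back than shut.
Start: joints at [-62.561, 18.392, -4.016, 83.108, 1.295, 78.541, -3.26], TCP at [0.291, 0.581, 0.219] pointing down, gripper open.
Joint ranges: [-163.93, 163.93], [-17.29, 119.83], [-79.2, 71.16], [3.27, 140.29], [-89.18, 269.18], [5.43, 117.66], [-154.24, 154.24]. Speed limits (degrees/s): [147.25, 147.25, 180, 180, 180, 180, 180].

### API

Orientations are given as a 3x3 rotation matrix whose columns are the frame's x, y, z axes.
In Python, from bench import ctrl, optics gives the robot as it stands.
- The arm moves only by the tool play_rows, never from a script. Its argument "plan" is a list that holds one entry, the list of rows, each a list of 6 numbers: the shift along the tool's x, y, z in mm, then the turn, a rotation vector about the tool's x, y, z in degrees. A call has 1 to 12 rows; each row shifts and turns the commanded pose from where the row before left it, along the tool's axes as they then stand; what a row does not reach is not made up. A row lasts 1/10 s, in which the tool goes at most 50 mm and 8.59 degrees, less where a joint would pass 70% of its speed; a pose out of reach is approached as far as the arm can. A call with a gripper value outside its range is refused whole. "gripper" is the closure, from 0 (fully open) to 1 (shut), set as the call begins (left out, the last holds). The fingers move at their own pace and stop on an object; "newtons" is the grip in N (left out, the last holds). Time passes only in rows, so rows that do not move let the fingers close. It gives the time, the measured TCP pose, the force, the opening and the grip force at its end, in the units of the state.
- ctrl.read_state(): the state, without advancing time (a new reading comes with each control period).
- optics.snapshot(name): name is "side" or "top" or "wrist"; returns (picture, depth): 400x640x3 uint8, red, green, blue; 400x640 float32, m along the optical axis (not along the pixel's ray), 0 where there is no reading.
- optics.camera_params(name): a dict with "mtx" (3x3 intrinsics, pixels), "k1" (the pictures are not rectified: a ray, as slopes to the right and down, at radius r is drawn at 1 + k1 r^2 times it, then the intrinsics apply), "eye" and "orientation" of the camera in the world. Camera axes: x right, y down, z forward; pixel columns grow to the right and rows downward; lengths in m; the calibration is good to about 2 mm. A picture is of the moment at which its call begins: read the wrist's pose just before it. camera_params takes no time and is no camera call; for the wrist camera it gives the pose at the moment of the call.
- ctrl.finish_job(): hands the job in; it is judged then, once.
The state is a dict: "time": time; "q": joint angles; "joint_velocities": joint speeds; "effort": joint torques, N m; "position": TCP position; "tcp_rot": TCP orientation; "force": force on the tool from outside, world axes, zero at the start; "wrist_torque": the same for the moment, N m; "finger_gap": finger opening in m; "grip_force": force on a finger pad.
Only numpy, scipy, OpenCV 4.12 (cv2) and the standard library are available. Lean on these libraries where they do the work, as an engineer would, in place of code of your own. Each camera call takes 0.05 s, during which the arm holds its last target. There are 200 camera calls.

### The job

Tidy the four seasonings at the front of the worktop - the wooden pepper mill, the spice jar with the yellow cap, the small food tin and the low white pot - onto the long wooden board, one upright on the middle of each cork disc, in order of height: the tallest on the end disc nearest the red-lidded jar and each next one shorter, down to the lowest at the other end. Leave the red-lidded jar standing where it is.

Things in the scene. Friction and masses are not known exactly. Their poses are not given: they have to be found in the camera images.
- pepper_mill: Turned wooden pepper mill, the tallest of the four: 170 mm tall, body 58 mm across at its widest, round, with a ball-shaped head (48 mm across, its middle 141 mm above the foot) and a small steel knob on top; 0.18 kg. Stands upright; origin at the centre of its underside, z up. (Wall cabinets hang over the back of the worktop, 0.53 m up and from about 0.6 m ahead of the robot.)
- spice_jar: Small clear spice jar with a mustard-yellow screw cap: 96 mm tall, squarish body 42 mm wide, round cap 42 mm across from 76 mm up to the top; 0.11 kg. Stands upright; origin at the centre of its underside, z up.
- food_tin: Small closed food tin with a green and cream wrapper and a bare steel top: 72 mm tall, 57 mm across, round; 0.18 kg. Stands upright; origin at the centre of its underside, z up.
- low_pot: Low round white pot with a cream and pale brown lid (the lid does not come off): 35 mm tall, 62 mm across; 0.07 kg. Stands upright; origin at the centre of its underside, z up. (Small clutter up to 20 mm high lies between and beside the four seasonings.)
- disc_a: The leftmost (+y) cork disc of the row of four on the low wooden board (410 x 96 x 10 mm): 74 mm across, 5 mm thick, fixed; the discs' centres are 100 mm apart in a straight line that runs from left to right, seen from the robot. Origin at the centre of its underside, which lies on the board's top, 10 mm above the worktop, so that the disc's top is 15 mm above the worktop; its y axis points along the row to the left, its x axis squarely across the row.
- disc_b: The second from the left cork disc of the row of four on the low wooden board (410 x 96 x 10 mm): 74 mm across, 5 mm thick, fixed; the discs' centres are 100 mm apart in a straight line that runs from left to right, seen from the robot. Origin at the centre of its underside, which lies on the board's top, 10 mm above the worktop, so that the disc's top is 15 mm above the worktop; its y axis points along the row to the left, its x axis squarely across the row.
- disc_c: The third from the left cork disc of the row of four on the low wooden board (410 x 96 x 10 mm): 74 mm across, 5 mm thick, fixed; the discs' centres are 100 mm apart in a straight line that runs from left to right, seen from the robot. Origin at the centre of its underside, which lies on the board's top, 10 mm above the worktop, so that the disc's top is 15 mm above the worktop; its y axis points along the row to the left, its x axis squarely across the row.
- disc_d: The rightmost (-y) cork disc of the row of four on the low wooden board (410 x 96 x 10 mm): 74 mm across, 5 mm thick, fixed; the discs' centres are 100 mm apart in a straight line that runs from left to right, seen from the robot. Origin at the centre of its underside, which lies on the board's top, 10 mm above the worktop, so that the disc's top is 15 mm above the worktop; its y axis points along the row to the left, its x axis squarely across the row.
- red_lid_jar: Big storage jar with a red lid, 145 mm tall, 81 mm across, 0.66 kg; it stands by one end of the board, about 135 mm from the centre of that end's disc and a little behind the row (a green mug, 96 mm tall, stands likewise by the other end). It shows at which end the row begins and stays where it is. Origin at the centre of its underside.
Mind the look-alikes: they are no part of the job. Leave any blue or pink look-alike of the low_pot alone.

How it is judged:
By the outcome, as a careful person would: the job done as asked, in the order asked, and still so for the second after the job is handed in, with the robot touching nothing.
It also fails if it takes over 96 s, if anything falls off the work surface, if the arm or the gripper's body presses on something with over 40 N, if the wrist force passes 120 N, or if a joint passes its speed limit or range.

## Working session

There is one attempt and no reset: what is moved stays moved. The work goes in short steps, Python scripts to look and compute and a tool call to move; the robot and the scene stay as the last step left them, time stands still between calls to the robot, and variables do not carry over. Pictures are saved under pics/ and viewed, at most 14 in all, crops included, and the job is handed in when it is done.

Besides the shell and the picture viewer there is one more tool, called after "Request:" in YAML: its name, and indented under it one key for each argument. play_rows: Moves the arm, as the interface text tells. Its arguments: {"type":"object","properties":{"plan":{"type":"array","items":{"type":"array","items":{"type":"array","items":{"type":"number"}}}},"gripper":{"type":"number"},"newtons":{"type":"number"}},"required":["plan"]}

```bash
ls; mkdir -p pics; cat > h.py <<'E'
import numpy as np, cv2
from bench import ctrl, optics
def snap(n):
    p=optics.camera_params(n); im,d=optics.snapshot(n); return im,d,p
def world(p,d,uv):
    uv=np.asarray(uv,float).reshape(-1,2); K=np.array(p["mtx"])
    k=np.array([p["k1"],0,0,0,0.])
    # drawn = ray*(1+k1 r^2): the cv2 model
    n=cv2.undistortPoints(uv[:,None],K,k)[:,0]
    z=d if np.ndim(d)==1 else d[uv[:,1].astype(int),uv[:,0].astype(int)]
    c=np.c_[n*z[:,None],z]
    return c@np.array(p["orientation"]).T+np.array(p["eye"])
def cloud(p,d):
    v,u=np.mgrid[:d.shape[0],:d.shape[1]]
    return world(p,d,np.c_[u.ravel(),v.ravel()]).reshape(*d.shape,3)
E
python3 - <<'E'
from h import *
s=ctrl.read_state(); print({k:np.round(v,3) for k,v in s.items()}, ctrl.tip_extent)
for n in("top","side"):
    im,d,p=snap(n); cv2.imwrite(f"pics/{n}0.png",im[...,::-1]); np.savez(f"{n}0.npz",im=im,d=d)
    print(n,np.round(p["eye"],3),np.round(p["orientation"],2).tolist(),np.round(p["mtx"],1).tolist(),p["k1"])
E
```

```text
pics
{'time': np.float64(0.0), 'q': array([-62.561,  18.44 ,  -4.016,  83.176,   1.292,  78.538,  -3.261]), 'joint_velocities': array([-0.017, -0.031, -0.069, -0.065,  0.158, -0.092, -0.011]), 'effort': array([-0.0000e+00, -4.9358e+01, -3.8200e-01, -3.1432e+01,  1.3000e-02,
        1.2000e-02,  0.0000e+00]), 'position': array([0.291, 0.581, 0.218]), 'tcp_rot': array([[-0.894,  0.448, -0.001],
       [ 0.448,  0.894, -0.002],
       [-0.   , -0.002, -1.   ]]), 'force': array([-0.372,  0.211, -0.374]), 'wrist_torque': array([-0.016,  0.009, -0.004]), 'grip_force': np.float64(0.0), 'finger_gap': np.float64(0.085)} 0.014
top [ 0.227 -0.192  1.615] [[-0.01, -0.99, 0.17], [-1.0, 0.01, 0.01], [-0.01, -0.17, -0.99]] [[468.5, 0.0, 320.7], [0.0, 468.5, 193.2], [0.0, 0.0, 1.0]] -0.05475959330584581
side [-0.537 -0.447  1.058] [[0.25, -0.66, 0.71], [-0.97, -0.16, 0.19], [-0.01, -0.73, -0.68]] [[382.0, 0.0, 316.8], [0.0, 382.0, 200.1], [0.0, 0.0, 1.0]] 0.025636113808098
```

View pics/top0.png

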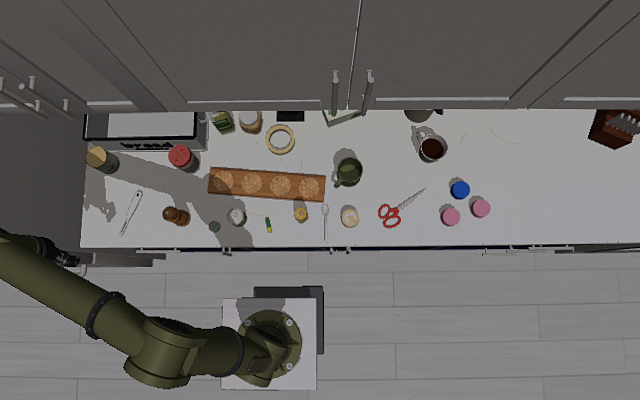

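View pics/side0.png

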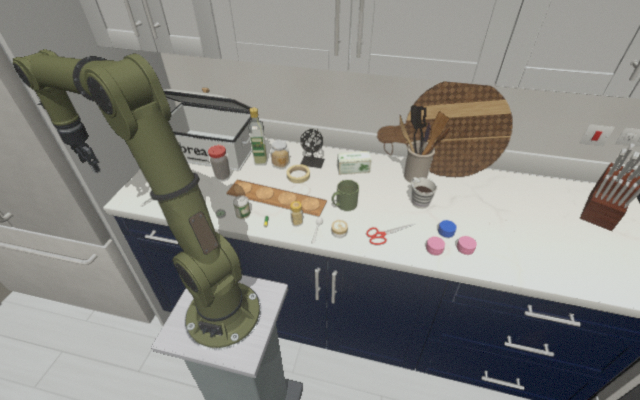

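Top picture: board at (267,184) with discs near (223,181), (252,183), (281,185) and (311,187). The red-lidded jar is at (182,157), so the row starts at disc_a on the left.

Candidates:
- **Mill:** brown (176,215), against the brown-topped object (100,158).
- **Tin:** (237,216), against the green item (215,226).
- **Spice jar:** (300,214), against the bottle and jar at the back (250,120).
- **Pot:** cream (349,215), against the pink (450,216) and (481,208) and blue (460,189) look-alikes.

I'll check these in one close crop and measure.

```bash
python3 - <<'E'
from h import *
z=np.load("top0.npz"); im,d=z["im"],z["d"]; p=optics.camera_params("top")
c=im[135:250,80:380]; cv2.imwrite("pics/crop0.png",cv2.resize(c,(798,306),interpolation=cv2.INTER_CUBIC)[...,::-1])
W=cloud(p,d)
for n,(u,v) in dict(mill=(176,215),tin=(237,216),jar=(300,214),pot=(349,215),red=(182,157),mug=(348,172),grn=(215,226),yg=(268,224),spoon=(325,215),brown=(100,158)).items():
    P=W[v-16:v+17,u-16:u+17].reshape(-1,3); h=P[:,2].max()
    for lo in (0.012,max(0.012,h-0.012)):
        Q=P[(P[:,2]>lo)]
        if len(Q): print(n,lo.__round__(3),len(Q),"c",np.round((Q.min(0)+Q.max(0))/2,3),"ext",np.round(np.ptp(Q,axis=0),3),"mean",np.round(Q.mean(0),3))
# table height and board
print("table",np.round(W[230,[140,200,255,290,400]],3).tolist())
for u,v in((223,181),(252,183),(281,185),(311,187)): print(np.round(W[v,u],3))
hsv=cv2.cvtColor(im,cv2.COLOR_RGB2HSV)
m=(W[...,2]>0.005)&(W[...,2]<0.02)&(hsv[...,1]>80)
m[:160]=0;m[205:]=0;m[:,:203]=0;m[:,330:]=0
n,l,st,ce=cv2.connectedComponentsWithStats(m.astype(np.uint8)); i=1+st[1:,4].argmax()
r=cv2.minAreaRect((W[l==i][:,:2]*1000).astype(np.float32)); print("board",r)
E
```

```text
mill 0.012 383 c [0.35  0.093 0.814] ext [0.244 0.57  1.603] mean [0.417 0.295 0.115]
mill 1.603 2 c [ 0.227 -0.192  1.615] ext [0. 0. 0.] mean [ 0.227 -0.192  1.615]
tin 0.012 288 c [ 0.338 -0.026  0.814] ext [0.221 0.332 1.601] mean [0.415 0.104 0.086]
tin 1.603 4 c [ 0.227 -0.192  1.615] ext [0. 0. 0.] mean [ 0.227 -0.192  1.615]
jar 0.012 214 c [ 0.359 -0.12   0.813] ext [0.263 0.143 1.603] mean [ 0.425 -0.112  0.122]
jar 1.603 7 c [ 0.227 -0.192  1.615] ext [0. 0. 0.] mean [ 0.227 -0.192  1.615]
pot 0.012 268 c [ 0.339 -0.247  0.814] ext [0.223 0.11  1.603] mean [ 0.413 -0.272  0.052]
pot 1.603 3 c [ 0.227 -0.192  1.615] ext [0. 0. 0.] mean [ 0.227 -0.192  1.615]
red 0.012 887 c [0.45  0.091 0.814] ext [0.444 0.566 1.603] mean [0.62  0.279 0.116]
red 1.603 3 c [ 0.227 -0.192  1.615] ext [0. 0. 0.] mean [ 0.227 -0.192  1.615]
mug 0.012 456 c [ 0.421 -0.253  0.814] ext [0.387 0.122 1.603] mean [ 0.567 -0.269  0.076]
mug 1.603 5 c [ 0.227 -0.192  1.615] ext [0. 0. 0.] mean [ 0.227 -0.192  1.615]
grn 0.012 102 c [0.335 0.009 0.813] ext [0.215 0.402 1.603] mean [0.406 0.142 0.083]
gr
[... 200 characters left out ...]
5] ext [0. 0. 0.] mean [ 0.227 -0.192  1.615]
spoon 0.012 49 c [ 0.356 -0.19   0.813] ext [0.258 0.11  1.603] mean [ 0.412 -0.188  0.244]
spoon 1.603 7 c [ 0.227 -0.192  1.615] ext [0. 0. 0.] mean [ 0.227 -0.192  1.615]
brown 0.012 843 c [0.463 0.242 0.814] ext [0.471 0.868 1.603] mean [0.626 0.571 0.09 ]
brown 1.603 3 c [ 0.227 -0.192  1.615] ext [0. 0. 0.] mean [ 0.227 -0.192  1.615]
table [[0.383, 0.458, -0.003], [0.381, 0.243, 0.007], [0.38, 0.051, 0.008], [0.38, -0.069, 0.001], [0.377, -0.449, -0.001]]
[0.551 0.166 0.016]
[0.543 0.063 0.018]
[ 0.535 -0.038  0.016]
[ 0.527 -0.142  0.018]
board ((539.5672607421875, 15.922271728515625), (408.03631591796875, 96.6139907836914), 84.900390625)
```

View pics/crop0.png

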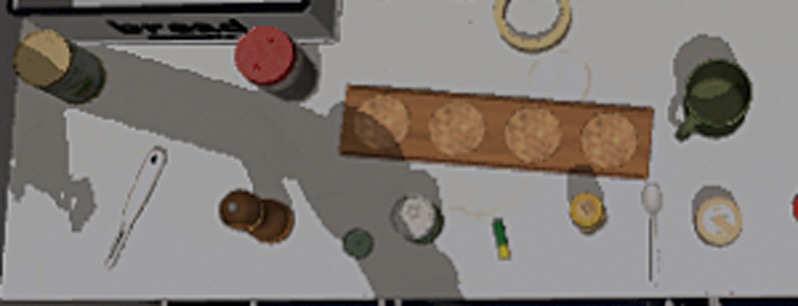

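The crop confirms the choice: mill, tin (bare steel top), yellow-cap jar and cream pot, with red jar beside disc A. The plan is mill→A, jar→B, tin→C, pot→D. Measured board size (408×97) matches. Next I'll filter the centres and get the first move.

```bash
cat >> h.py <<'E'
def rows(x,y,z,head=None,n=None):
    """print tool-frame rows to TCP (x,y,z), tool y heading (deg)"""
    s=ctrl.read_state(); R=np.array(s["tcp_rot"]); P=np.array(s["position"])
    Rt=R.copy()
    if head is not None:
        a=np.radians(head); yv=np.array([np.cos(a),np.sin(a),0]); zv=np.array([0,0,-1.]); Rt=np.c_[np.cross(yv,zv),yv,zv]
    rv=cv2.Rodrigues(R.T@Rt)[0].ravel(); ang=np.degrees(np.linalg.norm(rv)); D=np.array([x,y,z])-P
    n=n or int(max(np.ceil(np.linalg.norm(D)*1000/45),np.ceil(ang/8),1))
    out=[]
    for i in range(n):
        Ri=R@cv2.Rodrigues(rv*i/n)[0]
        out.append([round(v,1) for v in (*(Ri.T@D*1000/n),*np.degrees(rv/n))])
    print(n,out)
E
python3 - <<'E'
from h import *
z=np.load("top0.npz"); im,d=z["im"],z["d"]; p=optics.camera_params("top"); W=cloud(p,d)
H=dict(mill=(176,215,.17),tin=(237,216,.072),jar=(300,214,.096),pot=(349,215,.035),red=(182,157,.145),mug=(348,172,.096),grn=(215,226,.02),yg=(268,224,.02))
for n,(u,v,h) in H.items():
    P=W[v-20:v+21,u-18:u+19].reshape(-1,3); dd=d[v-20:v+21,u-18:u+19].ravel()
    P=P[(dd>.3)]
    Q=P[(P[:,2]>max(h-.014,.014))&(P[:,2]<h+.014)]
    lo,hi=np.percentile(Q[:,:2],[4,96],axis=0)
    print(n,len(Q),"zmax",np.percentile(P[:,2],99.5).round(3),"c",np.round((lo+hi)/2,3),"ext",np.round(hi-lo,3),"med",np.round(np.median(Q,axis=0),3))
rows(0.40,-0.2,0.28,-5)
E
```

```text
mill 69 zmax 0.169 c [0.421 0.305] ext [0.027 0.029] med [0.419 0.305 0.16 ]
tin 243 zmax 0.076 c [0.419 0.111] ext [0.049 0.05 ] med [0.419 0.111 0.07 ]
jar 126 zmax 0.102 c [ 0.423 -0.108] ext [0.033 0.033] med [ 0.423 -0.108  0.096]
pot 258 zmax 0.042 c [ 0.415 -0.273] ext [0.051 0.051] med [ 0.416 -0.275  0.035]
red 451 zmax 0.166 c [0.623 0.283] ext [0.086 0.068] med [0.614 0.282 0.146]
mug 161 zmax 0.099 c [ 0.569 -0.27 ] ext [0.085 0.083] med [ 0.552 -0.257  0.092]
grn 17 zmax 0.075 c [0.392 0.192] ext [0.034 0.034] med [0.393 0.192 0.016]
yg 32 zmax 0.018 c [0.394 0.007] ext [0.043 0.018] med [0.389 0.006 0.017]
18 [[np.float64(-24.8), np.float64(-36.1), np.float64(-3.4), np.float64(-0.0), np.float64(0.0), np.float64(3.8)], [np.float64(-27.2), np.float64(-34.3), np.float64(-3.4), np.float64(-0.0), np.float64(0.0), np.float64(3.8)], [np.float64(-29.4), np.float64(-32.5), np.float64(-3.4), np.float64(-0.0), np.float64(0.0), np.float64(3.8)], [np.float64(-31.5), np.float64(-30.4), np.float64(-3.4), np.float64(-0.0), np.float64(0.0), np.float64(3.8)], [np.float64(-33.4), np.float
[... 802 characters left out ...]
float64(-0.0), np.float64(0.0), np.float64(3.8)], [np.float64(-43.1), np.float64(-7.5), np.float64(-3.4), np.float64(-0.0), np.float64(0.0), np.float64(3.8)], [np.float64(-43.5), np.float64(-4.6), np.float64(-3.4), np.float64(-0.0), np.float64(0.0), np.float64(3.8)], [np.float64(-43.8), np.float64(-1.7), np.float64(-3.4), np.float64(-0.0), np.float64(0.0), np.float64(3.8)], [np.float64(-43.8), np.float64(1.2), np.float64(-3.4), np.float64(-0.0), np.float64(0.0), np.float64(3.8)], [np.float64(-43.6), np.float64(4.1), np.float64(-3.4), np.float64(-0.0), np.float64(0.0), np.float64(3.8)], [np.float64(-43.2), np.float64(7.0), np.float64(-3.4), np.float64(-0.0), np.float64(0.0), np.float64(3.8)]]
```

Request:
play_rows:
  plan:
    - [[-25,0,-10,0,0,8.5],[-25,0,-10,0,0,8.5],[-25,0,-10,0,0,8.5],[-25,0,-10,0,0,8.5],[-25,0,-10,0,0,8.5],[-25,0,-10,0,0,8.5],[-25,0,-10,0,0,8.5],[-25,0,-10,0,0,8.5],[-45,15,0,0,0,0],[-45,15,0,0,0,0],[-45,15,0,0,0,0],[-45,15,0,0,0,0]]
  gripper: 0
  newtons: 35

```text
time: 1.3
position: [0.4411, 0.2377, 0.299]
tcp_rot: [[0.081, 0.997, -0.0], [0.997, -0.081, 0.0], [-0.0, -0.0, -1.0]]
force: [1.1, 0.2, -0.1]
finger_gap: 0.0852
grip_force: 0.0
```

```bash
cat >> h.py <<'E'
def go(x,y,z,head=None):
    s=ctrl.read_state(); R=np.array(s["tcp_rot"]); P=np.array(s["position"])
    h=np.degrees(np.arctan2(R[1,1],R[0,1])); print("t",round(float(s["time"]),2),"pos",P.round(4),"head",round(h,1),"tilt",np.round(R[:2,2],3),"gap",round(float(s["finger_gap"]),4))
    print("tool shift mm",(R.T@(np.array([x,y,z])-P)*1000).round(1),"turn z",None if head is None else round(h-head,1))
E
python3 -c "
from h import *
go(.415,-.274,.22,-5)"
```

```text
t 1.3 pos [0.4411 0.2377 0.299 ] head -4.6 tilt [-0.  0.] gap 0.0852
tool shift mm [-512.1   15.3   79. ] turn z 0.4
```

Request:
play_rows:
  plan:
    - [[-43,15,0,0,0,0],[-43,15,0,0,0,0],[-43,10,0,0,0,0],[-43,0,0,0,0,0],[-43,0,0,0,0,0],[-43,0,0,0,0,0],[-43,0,0,0,0,0],[-43,0,0,0,0,0],[-43,0,0,0,0,0],[-43,-5,20,0,0,0],[-43,-10,25,0,0,0],[-39,-10,30,0,0,0]]

```text
time: 2.5
position: [0.4145, -0.2732, 0.2246]
tcp_rot: [[0.081, 0.997, 0.003], [0.997, -0.081, -0.0], [0.0, 0.003, -1.0]]
force: [0.5, -1.0, -1.4]
finger_gap: 0.0856
grip_force: 0.0
```

```bash
cat >> h.py <<'E'
def find(x,y,zl,zh,r=0.06,f=None):
    """centre of points between zl and zh near x,y in the wrist view"""
    im,d,p=snap("wrist"); W=cloud(p,d)
    m=(d>.05)&(W[...,2]>zl)&(W[...,2]<zh)&(np.hypot(W[...,0]-x,W[...,1]-y)<r)
    Q=W[m]
    if f: cv2.imwrite("pics/"+f,im[...,::-1]); np.savez("last.npz",im=im,d=d,W=W)
    if len(Q)<20: print("few",len(Q)); return
    lo,hi=np.percentile(Q[:,:2],[1,99],axis=0)
    print("n",len(Q),"bbox c",np.round((lo+hi)/2,4),"ext",np.round(hi-lo,4),"mean",Q.mean(0).round(4),"rect",cv2.minAreaRect((Q[:,:2]*1000).astype(np.float32)))
E
python3 -c "
from h import *
find(.415,-.274,.024,.045,.06,'w1.png')
go(.415,-.274,.022,-5)"
```

```text
n 2340 bbox c [ 0.4165 -0.2762] ext [0.0564 0.0572] mean [ 0.4166 -0.2754  0.0348] rect ((417.0131530761719, -276.56451416015625), (59.89613342285156, 59.528263092041016), 85.38028717041016)
t 2.55 pos [ 0.408  -0.279   0.2199] head -5.2 tilt [-0.006 -0.002] gap 0.0854
tool shift mm [  6.1   7.6 197.9] turn z -0.2
```

View pics/w1.png

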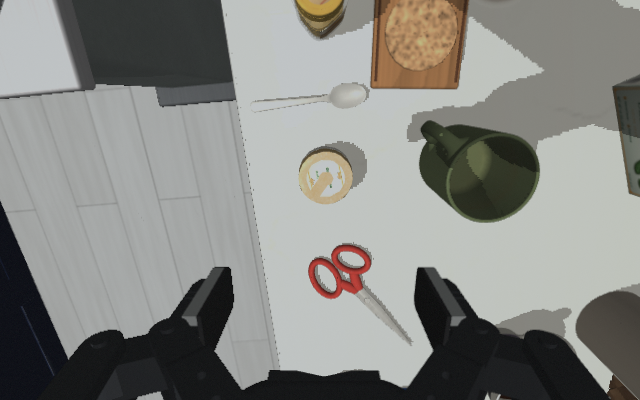

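Picture: the cream pot is at (326,176), with the scissors, spoon and mug all clear of the finger paths. Going down.

Request:
play_rows:
  plan:
    - [[4,8,20,0,0,0],[0,0,40,0,0,0],[0,0,40,0,0,0],[0,0,35,0,0,0],[0,0,20,0,0,0],[0,0,0,0,0,0],[0,0,0,0,0,0],[0,0,0,0,0,0]]

```text
time: 3.35
position: [0.4243, -0.2682, 0.0712]
tcp_rot: [[0.081, 0.997, 0.002], [0.997, -0.081, -0.001], [-0.0, 0.002, -1.0]]
force: [0.3, 0.1, 0.4]
finger_gap: 0.0849
grip_force: 0.0
```

```bash
python3 -c "
from h import *
find(.4165,-.276,.024,.045,.045)
go(.4167,-.276,.024,-5)"
```

```text
n 6338 bbox c [ 0.4167 -0.276 ] ext [0.0561 0.0574] mean [ 0.4169 -0.2742  0.0346] rect ((416.90509033203125, -276.8116455078125), (60.9760856628418, 59.62017059326172), 82.90624237060547)
t 3.4 pos [ 0.4245 -0.2682  0.0713] head -4.6 tilt [ 0.003 -0.   ] gap 0.0856
tool shift mm [-8.4 -7.2 47.3] turn z 0.4
```

Request:
play_rows:
  plan:
    - [[-8,-7,5,0,0,0],[0,0,21,0,0,0],[0,0,21,0,0,0],[0,0,0,0,0,0],[0,0,0,0,0,0]]

```text
time: 3.9
position: [0.4153, -0.2758, 0.0232]
tcp_rot: [[0.082, 0.997, -0.0], [0.997, -0.082, -0.0], [-0.0, -0.0, -1.0]]
force: [0.5, -0.1, 0.2]
finger_gap: 0.0855
grip_force: 0.0
```

Request:
play_rows:
  plan:
    - [[0,0,0,0,0,0],[0,0,0,0,0,0],[0,0,0,0,0,0],[0,0,0,0,0,0],[0,0,0,0,0,0],[0,0,0,0,0,0]]
  gripper: 1
  newtons: 30

```text
time: 4.5
position: [0.4157, -0.2751, 0.0228]
tcp_rot: [[0.081, 0.997, 0.0], [0.997, -0.081, 0.0], [0.0, 0.0, -1.0]]
force: [-0.4, -0.2, 0.4]
finger_gap: -0.0
grip_force: 0.0
```

Closed on nothing, so I'll look.

```bash
python3 -c "
from h import *
print(ctrl.tip_extent)
find(.4165,-.276,.024,.045,.09,'w2.png')"
```

```text
0.014
n 6810 bbox c [ 0.4167 -0.2708] ext [0.0569 0.0476] mean [ 0.4179 -0.2656  0.0345] rect ((417.1741638183594, -271.92852783203125), (51.237552642822266, 60.053585052490234), 83.91429138183594)
```

View pics/w2.png

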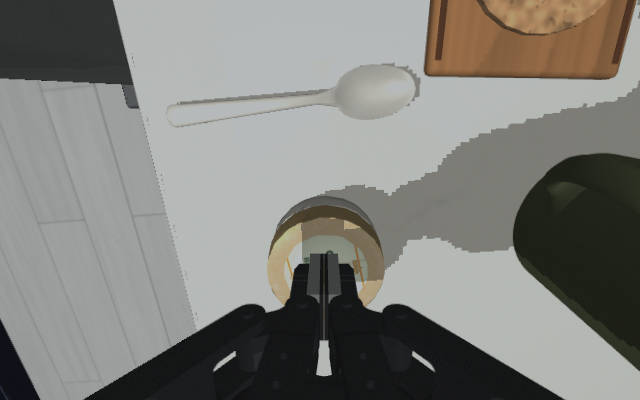

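```bash
python3 - <<'E'
from h import *
z=np.load("last.npz"); W,d=z["W"],z["d"]; p=optics.camera_params("wrist")
print(np.round(p["eye"],3),np.round(p["orientation"],2).tolist())
for u,v in((314,258),(336,258),(314,275),(335,275),(336,300),(347,268),(300,268)): print(u,v,d[v,u].round(3),W[v,u].round(4))
s=ctrl.read_state(); print({k:np.round(s[k],4).tolist() for k in("position","finger_gap","grip_force","force","time")})
T=np.array(s["position"])
R=np.array(p["orientation"]);c=R.T@(T-p["eye"]); print("TCP pix",(np.array(p["mtx"])@(c/c[2])).round(0), c)
E
```

```text
[ 0.423 -0.192  0.178] [[1.0, -0.08, -0.03], [-0.08, -0.94, -0.32], [-0.0, 0.32, -0.95]]
314 258 0.151 [ 0.4122 -0.2643  0.0432]
336 258 0.15 [ 0.4225 -0.2647  0.0441]
314 275 0.136 [ 0.4127 -0.264   0.0589]
335 275 0.136 [ 0.4216 -0.2648  0.0588]
336 300 0.117 [ 0.4214 -0.2636  0.0779]
347 268 0.149 [ 0.4273 -0.269   0.0464]
300 268 0.15 [ 0.4053 -0.2679  0.0453]
{'position': [0.4157, -0.2751, 0.0228], 'finger_gap': 0.0, 'grip_force': 0.0, 'force': [0.6677, 0.219, -0.0743], 'time': 4.55}
TCP pix [323. 257.   1.] [-8.44296809e-05  2.85890464e-02  1.73368252e-01]
```

```bash
python3 - <<'E'
from h import *
z=np.load("last.npz"); W,d,im=z["W"],z["d"],z["im"]
for u in (314,335):
    for v in range(240,300,4): print(u,v,W[v,u].round(4),im[v,u])
im,d,p=snap("side"); W=cloud(p,d)
m=(np.hypot(W[...,0]-.4157,W[...,1]+.2751)<.06)&(d>.1)
v,u=np.nonzero(m); print(u.min(),u.max(),v.min(),v.max())
c=im[180:270,300:420]; cv2.imwrite("pics/s2.png",cv2.resize(c,(800,600),interpolation=cv2.INTER_CUBIC)[...,::-1])
E
```

```text
314 240 [ 0.4125 -0.2587  0.0354] [129 135 122]
314 244 [ 0.4122 -0.2613  0.0344] [131 138 124]
314 248 [ 0.4121 -0.2627  0.0359] [133 139 126]
314 252 [ 0.4119 -0.2654  0.035 ] [133 139 125]
314 256 [ 0.4122 -0.2638  0.0421] [64 66 65]
314 260 [ 0.4123 -0.2642  0.0453] [64 66 65]
314 264 [ 0.4124 -0.2641  0.0492] [65 67 66]
314 268 [ 0.4125 -0.2642  0.0527] [64 66 65]
314 272 [ 0.4125 -0.2649  0.0548] [64 66 65]
314 276 [ 0.4128 -0.2635  0.0605] [64 66 66]
314 280 [ 0.4127 -0.2643  0.0622] [64 66 65]
314 284 [ 0.4128 -0.2643  0.0653] [64 66 65]
314 288 [ 0.4129 -0.2644  0.0679] [64 65 65]
314 292 [ 0.4131 -0.2638  0.0716] [64 66 65]
314 296 [ 0.4131 -0.2641  0.0738] [ 97 100  99]
335 240 [ 0.4227 -0.2594  0.0356] [132 139 125]
335 244 [ 0.4225 -0.2614  0.0359] [133 141 126]
335 248 [ 0.4224 -0.2639  0.0352] [136 143 128]
335 252 [ 0.4222 -0.2659  0.0357] [135 142 127]
335 256 [ 0.4221 -0.2653  0.0408] [65 66 66]
335 260 [ 0.422  -0.2649  0.0455] [64 66 64]
335 264 [ 0.4219 -0.2651  0.0489] [63 65 64]
335 268 [ 0.4217 -0.2649  0.0527] [64 65 65]
335 272 [ 0.4216 -0.2646  0.0565] [64 65 65]
335 276 [ 0.4215 -0.2649  0.0594] [64 66 65]
335 280 [ 0.4214 -0.2649  0.0623] [62 65 64]
335 284 [ 0.4213 -0.2655  0.0645] [64 66 65]
335 288 [ 0.4212 -0.2645  0.0688] [63 65 65]
335 292 [ 0.4211 -0.2649  0.071 ] [64 66 65]
335 296 [ 0.421  -0.2653  0.0729] [55 56 56]
323 361 120 358
```

View pics/s2.png

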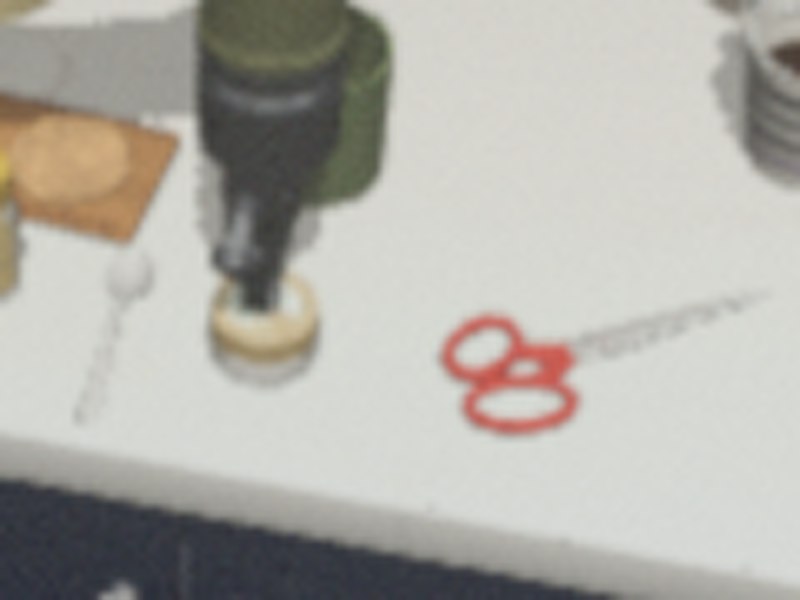

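Both views show the shut tips at z≈0.040, just above the lid, while the TCP reads 0.023. So the tips actually sit about 17 mm behind the TCP. I'll open, then measure the tip offset in the open state.

Request:
play_rows:
  plan:
    - [[0,0,0,0,0,0],[0,0,0,0,0,0],[0,0,0,0,0,0],[0,0,0,0,0,0],[0,0,0,0,0,0],[0,0,0,0,0,0]]
  gripper: 0

```text
time: 5.2
position: [0.4156, -0.2751, 0.0228]
tcp_rot: [[0.081, 0.997, 0.0], [0.997, -0.081, 0.0], [0.0, 0.0, -1.0]]
force: [1.2, 0.8, 0.3]
finger_gap: 0.0845
grip_force: 0.0
```

```bash
cat >> h.py <<'E'
def tips():
    im,d,p=snap("wrist"); W=cloud(p,d); T=np.array(ctrl.read_state()["position"]); R=np.array(ctrl.read_state()["tcp_rot"])
    L=(W-T)@R   # tool frame
    dark=(im.max(-1)<90)&(d>.03)
    m=dark&(abs(L[...,0]-.0)<.013)&(abs(L[...,1])<.07)&(L[...,2]<.03)&(L[...,2]>-.08)
    for sgn in(-1,1):
        Q=L[m&(sgn*L[...,1]>0)]
        if len(Q)>20: 
            q=np.percentile(Q,[0.5,99.5],axis=0); print("finger",sgn,len(Q),"x",q[:,0].round(4),"y",q[:,1].round(4),"z",q[:,2].round(4))
E
python3 -c "
from h import *
tips()
find(.4165,-.276,.024,.045,.045)
go(.4167,-.276,-.003)"
```

```text
finger -1 6828 x [-0.0107  0.0129] y [-0.0689 -0.0261] z [-0.08   -0.0084]
finger 1 6903 x [-0.0106  0.0129] y [0.0273 0.0688] z [-0.0799 -0.0116]
n 10433 bbox c [ 0.4167 -0.276 ] ext [0.0559 0.0576] mean [ 0.4168 -0.2737  0.0345] rect ((416.6654357910156, -276.869384765625), (59.837215423583984, 61.05105972290039), 0.2581045627593994)
t 5.3 pos [ 0.4157 -0.2751  0.0228] head -4.6 tilt [0. 0.] gap 0.0851
tool shift mm [-0.8  1.1 25.8] turn z None
```

```bash
sed -i 's/(abs(L\[...,1\])<.07)/(abs(L[...,1])<.07)\&(abs(L[...,1])>lo)/; s/def tips():/def tips(lo=.035):/' h.py
python3 -c "
from h import *
tips();tips(.04)"
```

```text
finger -1 6653 x [-0.0104  0.0129] y [-0.069 -0.038] z [-0.0799 -0.0268]
finger 1 6663 x [-0.0103  0.0129] y [0.0382 0.069 ] z [-0.08   -0.0266]
finger -1 6511 x [-0.0103  0.0129] y [-0.0689 -0.0406] z [-0.0799 -0.0269]
finger 1 6563 x [-0.0105  0.0129] y [0.0406 0.0689] z [-0.0799 -0.0268]
```

The open tips are about 28 mm above the reported TCP, so I'll go down another 38 mm, keeping them about 12 mm above the top.

Request:
play_rows:
  plan:
    - [[-1,1,13,0,0,0],[0,0,13,0,0,0],[0,0,12,0,0,0],[0,0,0,0,0,0],[0,0,0,0,0,0]]

```text
time: 5.9
position: [0.4161, -0.2763, -0.0156]
tcp_rot: [[0.081, 0.997, -0.001], [0.997, -0.081, 0.0], [-0.0, -0.001, -1.0]]
force: [0.2, 0.3, -0.4]
finger_gap: 0.0855
grip_force: 0.0
```

Request:
play_rows:
  plan:
    - [[0,0,0,0,0,0],[0,0,0,0,0,0],[0,0,0,0,0,0],[0,0,0,0,0,0],[0,0,0,0,0,0],[0,0,0,0,0,0]]
  gripper: 1
  newtons: 30

```text
time: 6.5
position: [0.417, -0.2765, -0.0146]
tcp_rot: [[0.081, 0.997, 0.001], [0.997, -0.081, -0.0], [0.0, 0.001, -1.0]]
force: [-1.5, 1.2, 5.4]
finger_gap: 0.0611
grip_force: 32.7
```

Pot gripped (gap 61 mm). Lift and carry it towards disc D.

Request:
play_rows:
  plan:
    - [[0,0,-15,0,0,0],[0,0,-40,0,0,0],[0,0,-45,0,0,0],[0,0,-45,0,0,0],[38,25,0,0,0,0],[38,25,0,0,0,0],[38,25,0,0,0,0],[38,23,0,0,0,0],[0,0,0,0,0,0],[0,0,0,0,0,0],[0,0,0,0,0,0]]

```text
time: 7.6
position: [0.5256, -0.1339, 0.1295]
tcp_rot: [[0.082, 0.997, -0.001], [0.997, -0.082, -0.0], [-0.001, -0.001, -1.0]]
force: [-0.3, -0.0, -0.1]
finger_gap: 0.0611
grip_force: 33.2
```

```bash
python3 - <<'E'
from h import *
im,d,p=snap("wrist"); W=cloud(p,d)
cv2.imwrite("pics/w3.png",im[...,::-1]); np.savez("last.npz",im=im,d=d,W=W)
hsv=cv2.cvtColor(im,cv2.COLOR_RGB2HSV)
m=(W[...,2]>0.004)&(W[...,2]<0.022)&(hsv[...,1]>80)&(d>.1)&(abs(W[...,0]-.54)<.08)
Q=W[m]; print(len(Q),cv2.minAreaRect((Q[:,:2]*1000).astype(np.float32)),np.median(Q[:,2]))
for c in((.552,.165),(.544,.066),(.535,-.034),(.527,-.133)):
    q=np.array([*c,.015]); R=np.array(p["orientation"]); k=R.T@(q-p["eye"]); print(c,(np.array(p["mtx"])@(k/k[2])).round(0))
go(.527,-.133,.1,-5)
E
```

```text
25561 ((526.4742431640625, -146.44058227539062), (329.053955078125, 98.52647399902344), 86.12078857421875) 0.011326205776434006
(0.552, 0.165) [ 326. -303.    1.]
(0.544, 0.066) [326. -89.   1.]
(0.535, -0.034) [325.  72.   1.]
(0.527, -0.133) [325. 194.   1.]
t 7.65 pos [ 0.5255 -0.1342  0.1297] head -4.8 tilt [-0. -0.] gap 0.0606
tool shift mm [ 1.3  1.4 29.7] turn z 0.2
```

View pics/w3.png

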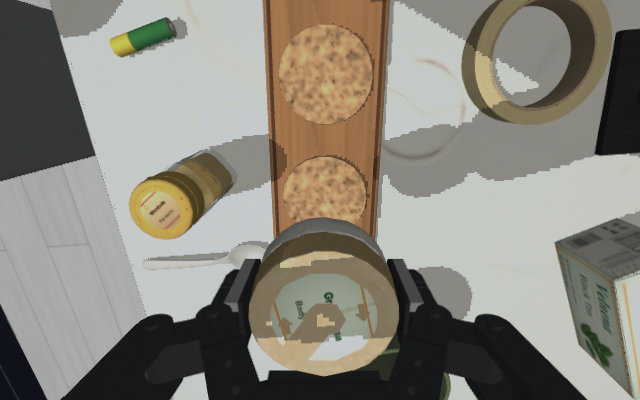

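The pot is held. Disc C at (326,74) and disc D at (325,196) lie within about 2 px of my predictions. Lowering onto D.

Request:
play_rows:
  plan:
    - [[-1,1.5,20,0,0,0],[0,0,35,0,0,0],[0,0,35,0,0,0],[0,0,20,0,0,0],[0,0,10,0,0,0],[0,0,4,0,0,0],[0,0,3,0,0,0],[0,0,0,0,0,0],[0,0,0,0,0,0]]

```text
time: 8.55
position: [0.5288, -0.1339, 0.0038]
tcp_rot: [[0.081, 0.997, 0.002], [0.997, -0.081, 0.0], [0.0, 0.002, -1.0]]
force: [-0.2, 0.4, -0.3]
finger_gap: 0.0605
grip_force: 33.2
```

Request:
play_rows:
  plan:
    - [[-1,-1.5,1.5,0,0,0],[0,0,1.5,0,0,0],[0,0,0,0,0,0],[0,0,0,0,0,0]]

```text
time: 8.95
position: [0.5265, -0.1347, 0.0005]
tcp_rot: [[0.081, 0.997, 0.0], [0.997, -0.081, 0.0], [0.0, 0.0, -1.0]]
force: [-1.5, 1.1, 6.3]
finger_gap: 0.0609
grip_force: 33.6
```

Request:
play_rows:
  plan:
    - [[0,0,0,0,0,0],[0,0,0,0,0,0],[0,0,0,0,0,0],[0,0,-10,0,0,0],[0,0,-40,0,0,0],[0,0,-40,0,0,0],[0,0,-45,0,0,0],[6,-35,0,0,0,0],[6,-35,0,0,0,0],[6,-35,0,0,0,0],[0,0,0,0,0,0],[0,0,0,0,0,0]]
  gripper: 0

```text
time: 10.15
position: [0.4235, -0.1078, 0.1357]
tcp_rot: [[0.08, 0.997, 0.003], [0.997, -0.08, 0.003], [0.003, 0.003, -1.0]]
force: [0.4, -0.4, 0.0]
finger_gap: 0.0853
grip_force: 0.0
```

```bash
python3 -c "
from h import *
find(.423,-.108,.08,.105,.045)
find(.423,-.108,.02,.07,.045,'w4.png')
go(.423,-.108,.04,-5)"
```

```text
n 3082 bbox c [ 0.4246 -0.1095] ext [0.0379 0.0385] mean [ 0.4247 -0.1076  0.0951] rect ((424.6827697753906, -109.78289794921875), (40.43663787841797, 40.91665267944336), 16.132568359375)
n 1013 bbox c [ 0.4246 -0.0999] ext [0.0461 0.0267] mean [ 0.4249 -0.0946  0.0514] rect ((425.2955017089844, -100.8248291015625), (29.630523681640625, 48.34446334838867), 84.2786636352539)
t 10.25 pos [ 0.4242 -0.1086  0.1354] head -4.7 tilt [ 0.002 -0.   ] gap 0.0854
tool shift mm [ 0.5 -1.4 95.4] turn z 0.3
```

View pics/w4.png

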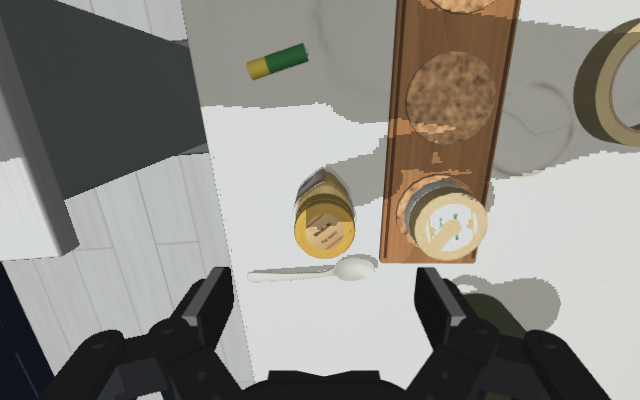

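Pot stands on D. The jar's cap at (325,228) sits at (0.4247,-0.1097) and the body is turned, so I'll grip the round cap only.

Request:
play_rows:
  plan:
    - [[-1,0.5,20,0,0,0],[0,0,30,0,0,0],[0,0,20,0,0,0],[0,0,6,0,0,0],[0,0,0,0,0,0],[0,0,0,0,0,0]]

```text
time: 10.85
position: [0.4246, -0.1098, 0.0595]
tcp_rot: [[0.081, 0.997, 0.001], [0.997, -0.081, -0.001], [-0.001, 0.001, -1.0]]
force: [0.1, -0.2, -0.4]
finger_gap: 0.0852
grip_force: 0.0
```

Request:
play_rows:
  plan:
    - [[0,0,0,0,0,0],[0,0,0,0,0,0],[0,0,0,0,0,0],[0,0,0,0,0,0],[0,0,0,0,0,0],[0,0,0,0,0,0]]
  gripper: 1
  newtons: 35

```text
time: 11.45
position: [0.4246, -0.1092, 0.0596]
tcp_rot: [[0.081, 0.997, 0.002], [0.997, -0.081, 0.0], [0.0, 0.002, -1.0]]
force: [1.0, -0.6, 5.7]
finger_gap: 0.0404
grip_force: 36.0
```

Request:
play_rows:
  plan:
    - [[0,0,-10,0,0,0],[0,0,-30,0,0,0],[0,0,-40,0,0,0],[0,0,-40,0,0,0],[45,26,0,0,0,0],[45,26,0,0,0,0],[45,26,0,0,0,0],[47,27,0,0,0,0],[0,0,0,0,0,0],[0,0,0,0,0,0],[0,0,0,0,0,0]]

```text
time: 12.55
position: [0.5364, 0.0539, 0.1787]
tcp_rot: [[0.082, 0.997, -0.001], [0.997, -0.082, -0.001], [-0.001, -0.001, -1.0]]
force: [0.3, -0.6, -0.9]
finger_gap: 0.0403
grip_force: 36.1
```

```bash
cat >> h.py <<'E'
def disc(x,y,f=None):
    """cork disc centre on z=.015 near x,y, by ellipse fit of cork pixels"""
    im,d,p=snap("wrist"); v,u=np.mgrid[:400,:640]
    K=np.array(p["mtx"]);n=cv2.undistortPoints(np.c_[u.ravel(),v.ravel()].astype(float)[:,None],K,np.array([p["k1"],0,0,0,0.]))[:,0]
    r=np.c_[n,np.ones(len(n))]@np.array(p["orientation"]).T; e=np.array(p["eye"]); G=(e+r*((.015-e[2])/r[:,2:]))[:,:2].reshape(400,640,2)
    W=cloud(p,d); ok=(abs(W[...,2]-.015)<.012)&(np.hypot(G[...,0]-x,G[...,1]-y)<.055)
    hsv=cv2.cvtColor(im,cv2.COLOR_RGB2HSV); 
    S=hsv[...,1].astype(float); t=cv2.threshold(hsv[...,1][ok].reshape(-1,1),0,255,cv2.THRESH_OTSU)[0]
    m=(ok&(S<t)&(S>50)).astype(np.uint8); m=cv2.morphologyEx(m,cv2.MORPH_CLOSE,np.ones((5,5))); m=cv2.morphologyEx(m,cv2.MORPH_OPEN,np.ones((7,7)))
    c=max(cv2.findContours(m,0,1)[0],key=cv2.contourArea)[:,0]
    P=np.array([G[b,a] for a,b in c]); print("hull circle",cv2.minEnclosingCircle((P*1000).astype(np.float32)),"n",m.sum())
    if f: cv2.imwrite("pics/"+f,im[...,::-1])
E
python3 -c "
from h import *
disc(.544,.064); disc(.5525,.1635)
go(.544,.064,.1,-5)"
```

```text
hull circle ((543.9916381835938, 63.52170944213867), 36.80803298950195) n 3564
hull circle ((552.5704345703125, 162.33843994140625), 36.94576644897461) n 5411
t 12.65 pos [0.5366 0.0538 0.1791] head -4.8 tilt [-0.     0.001] gap 0.0407
tool shift mm [10.8  6.6 79.1] turn z 0.2
```

Request:
play_rows:
  plan:
    - [[10,7,0,0,0,0],[0,0,35,0,0,0],[0,0,35,0,0,0],[0,0,20,0,0,0],[0,0,8,0,0,0],[0,0,3,0,0,0],[0,0,0,0,0,0],[0,0,0,0,0,0]]

```text
time: 13.45
position: [0.5461, 0.065, 0.0792]
tcp_rot: [[0.081, 0.997, 0.002], [0.997, -0.081, 0.001], [0.001, 0.002, -1.0]]
force: [-0.4, -0.8, -0.5]
finger_gap: 0.0407
grip_force: 36.1
```

Request:
play_rows:
  plan:
    - [[-1.5,-2,2,0,0,0],[0,0,1.5,0,0,0],[0,0,1,0,0,0],[0,0,0,0,0,0],[0,0,0,0,0,0]]

```text
time: 13.95
position: [0.5432, 0.0634, 0.0746]
tcp_rot: [[0.081, 0.997, 0.0], [0.997, -0.081, 0.001], [0.001, 0.0, -1.0]]
force: [-2.9, -0.5, 7.4]
finger_gap: 0.0404
grip_force: 37.2
```

Request:
play_rows:
  plan:
    - [[0,0,0,0,0,0],[0,0,0,0,0,0],[0,0,0,0,0,0],[0,0,-10,0,0,0],[0,0,-40,0,0,0],[0,0,-30,0,0,0],[9,-32,0,0,0,0],[9,-32,0,0,0,0],[9,-32,0,0,0,0],[10,-31,0,0,0,0],[0,0,0,0,0,0],[0,0,0,0,0,0]]
  gripper: 0

```text
time: 15.15
position: [0.4196, 0.1109, 0.1541]
tcp_rot: [[0.08, 0.997, 0.002], [0.997, -0.08, 0.002], [0.002, 0.001, -1.0]]
force: [-0.1, -0.4, 0.2]
finger_gap: 0.0855
grip_force: 0.0
```

```bash
python3 -c "
from h import *
find(.419,.111,.055,.085,.045,'w5.png')
go(.419,.111,.02,-5)"
```

```text
n 4088 bbox c [0.42  0.109] ext [0.0526 0.0546] mean [0.4201 0.1099 0.069 ] rect ((420.3400573730469, 108.92230987548828), (57.31855010986328, 55.92219924926758), 84.42398071289062)
t 15.2 pos [0.4202 0.1104 0.1541] head -4.7 tilt [0.002 0.001] gap 0.0857
tool shift mm [  0.4  -1.4 134.1] turn z 0.3
```

View pics/w5.png

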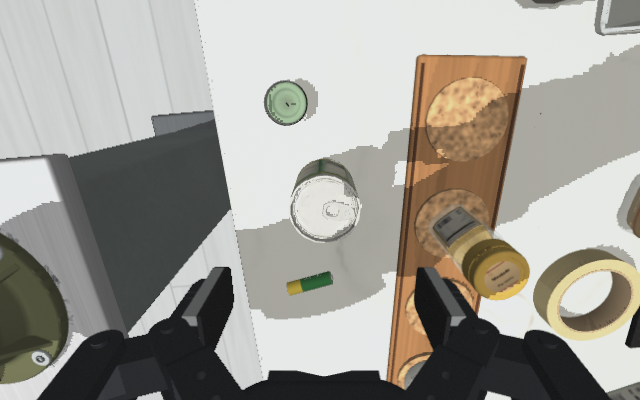

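The jar stands upright on B: it leans in the image only through perspective, with its base at (450,222) centred on the disc. Tin at (325,208) sits at (0.420,0.109). Grasping it.

Request:
play_rows:
  plan:
    - [[-1.5,0,20,0,0,0],[0,0,40,0,0,0],[0,0,40,0,0,0],[0,0,35,0,0,0],[0,0,14,0,0,0],[0,0,0,0,0,0],[0,0,0,0,0,0]]

```text
time: 15.9
position: [0.4204, 0.1083, 0.0047]
tcp_rot: [[0.082, 0.997, 0.001], [0.997, -0.082, -0.001], [-0.001, 0.001, -1.0]]
force: [-0.2, -0.3, 0.2]
finger_gap: 0.0856
grip_force: 0.0
```

Request:
play_rows:
  plan:
    - [[0,0,0,0,0,0],[0,0,0,0,0,0],[0,0,0,0,0,0],[0,0,0,0,0,0],[0,0,0,0,0,0],[0,0,0,0,0,0]]
  gripper: 1
  newtons: 40

```text
time: 16.5
position: [0.4204, 0.1095, 0.0057]
tcp_rot: [[0.081, 0.997, 0.002], [0.997, -0.081, 0.002], [0.002, 0.002, -1.0]]
force: [0.1, -1.2, 6.7]
finger_gap: 0.0565
grip_force: 41.4
```

Request:
play_rows:
  plan:
    - [[0,0,-10,0,0,0],[0,0,-40,0,0,0],[0,0,-40,0,0,0],[0,0,-40,0,0,0],[-34,28,0,0,0,0],[-34,33,0,0,0,0],[-34,33,0,0,0,0],[-34,33,0,0,0,0],[0,0,0,0,0,0],[0,0,0,0,0,0],[0,0,0,0,0,0]]

```text
time: 17.6
position: [0.534, -0.0356, 0.1343]
tcp_rot: [[0.08, 0.997, -0.001], [0.997, -0.08, 0.001], [0.001, -0.001, -1.0]]
force: [0.7, -0.2, -1.1]
finger_gap: 0.0566
grip_force: 42.8
```

```bash
python3 -c "
from h import *
go(.5355,-.036,.0205,-5)"
```

```text
t 17.6 pos [ 0.534  -0.0356  0.1343] head -4.6 tilt [-0.001  0.001] gap 0.0566
tool shift mm [ -0.4   1.6 113.8] turn z 0.4
```

Request:
play_rows:
  plan:
    - [[-0.5,1,20,0,0,0],[0,0,35,0,0,0],[0,0,35,0,0,0],[0,0,15,0,0,0],[0,0,5,0,0,0],[0,0,2,0,0,0],[0,0,1,0,0,0],[0,0,1,0,0,0],[0,0,0,0,0,0],[0,0,0,0,0,0]]

```text
time: 18.6
position: [0.5362, -0.0373, 0.0209]
tcp_rot: [[0.081, 0.997, 0.001], [0.997, -0.081, 0.0], [0.0, 0.001, -1.0]]
force: [-0.4, -0.3, -2.2]
finger_gap: 0.0566
grip_force: 42.9
```

Request:
play_rows:
  plan:
    - [[1,-0.5,1,0,0,0],[0,0,0.5,0,0,0],[0,0,0,0,0,0],[0,0,0,0,0,0]]

```text
time: 19.0
position: [0.5361, -0.0373, 0.0207]
tcp_rot: [[0.081, 0.997, 0.001], [0.997, -0.081, 0.0], [0.0, 0.001, -1.0]]
force: [-3.8, -1.2, 13.3]
finger_gap: 0.0564
grip_force: 44.1
```

Request:
play_rows:
  plan:
    - [[0,0,0,0,0,0],[0,0,0,0,0,0],[0,0,0,0,0,0],[0,0,-10,0,0,0],[0,0,-40,0,0,0],[0,0,-45,0,0,0],[0,0,-45,0,0,0],[0,0,-45,0,0,0],[0,0,-25,0,0,0],[0,-40,0,0,0,0],[0,-40,0,0,0,0]]
  gripper: 0

```text
time: 20.1
position: [0.4556, -0.0309, 0.2294]
tcp_rot: [[0.083, 0.997, 0.001], [0.997, -0.083, -0.003], [-0.003, 0.001, -1.0]]
force: [-0.8, 0.9, -0.5]
finger_gap: 0.0852
grip_force: 0.0
```

Request:
play_rows:
  plan:
    - [[41,-9,0,0,0,0],[41,-9,0,0,0,0],[41,-9,0,0,0,0],[41,-9,0,0,0,0],[41,-9,0,0,0,0],[41,-9,0,0,0,0],[41,-9,0,0,0,0],[40,0,0,0,0,0],[0,0,0,0,0,0],[0,0,0,0,0,0],[0,0,0,0,0,0]]

```text
time: 21.2
position: [0.4197, 0.2997, 0.2291]
tcp_rot: [[0.083, 0.997, 0.0], [0.997, -0.083, -0.0], [-0.0, 0.0, -1.0]]
force: [-0.3, 0.5, 0.1]
finger_gap: 0.0854
grip_force: 0.0
```

```bash
python3 -c "
from h import *
find(.42,.302,.125,.158,.05,'w6.png')
find(.42,.302,.02,.1,.06)
go(.42,.302,.125,-5)"
```

```text
n 2446 bbox c [0.4209 0.3068] ext [0.0461 0.0439] mean [0.4213 0.3105 0.1509] rect ((420.9934387207031, 305.177978515625), (47.98499298095703, 49.37822723388672), 67.95260620117188)
n 862 bbox c [0.4222 0.3187] ext [0.0508 0.028 ] mean [0.4237 0.3229 0.0576] rect ((422.6546936035156, 317.7279357910156), (30.57842445373535, 52.796852111816406), 85.66050720214844)
t 21.3 pos [0.4197 0.2997 0.2292] head -4.8 tilt [0.    0.001] gap 0.0856
tool shift mm [2.200e+00 1.000e-01 1.042e+02] turn z 0.2
```

View pics/w6.png

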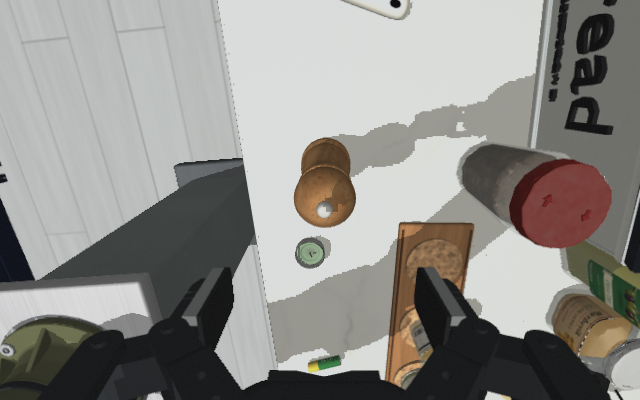

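Mill head fits a 48 mm circle at (0.421,0.305), picture (325,197). The red jar is well away. I'll grip the head at its middle.

Request:
play_rows:
  plan:
    - [[5.5,1,0,0,0,0],[0,0,30,0,0,0],[0,0,35,0,0,0],[0,0,35,0,0,0],[0,0,20,0,0,0],[0,0,6,0,0,0],[0,0,0,0,0,0],[0,0,0,0,0,0]]

```text
time: 22.1
position: [0.4215, 0.3072, 0.1042]
tcp_rot: [[0.081, 0.997, 0.002], [0.997, -0.081, 0.002], [0.002, 0.001, -1.0]]
force: [-0.3, 0.5, 0.3]
finger_gap: 0.0854
grip_force: 0.0
```

Request:
play_rows:
  plan:
    - [[0,0,0,0,0,0],[0,0,0,0,0,0],[0,0,0,0,0,0],[0,0,0,0,0,0],[0,0,0,0,0,0],[0,0,0,0,0,0]]
  gripper: 1
  newtons: 45

```text
time: 22.7
position: [0.4212, 0.3072, 0.1042]
tcp_rot: [[0.081, 0.997, 0.001], [0.997, -0.081, 0.002], [0.002, 0.001, -1.0]]
force: [0.1, -1.0, 5.0]
finger_gap: 0.0463
grip_force: 45.7
```

Request:
play_rows:
  plan:
    - [[0,0,-10,0,0,0],[0,0,-30,0,0,0],[0,0,-30,0,0,0],[-22,24,0,0,0,0],[-22,24,0,0,0,0],[-22,24,0,0,0,0],[-22,24,0,0,0,0],[-22,24,0,0,0,0],[-22,23,0,0,0,0],[0,0,0,0,0,0],[0,0,0,0,0,0],[0,0,0,0,0,0]]

```text
time: 23.9
position: [0.5517, 0.1647, 0.1728]
tcp_rot: [[0.079, 0.997, -0.001], [0.997, -0.079, 0.001], [0.001, -0.001, -1.0]]
force: [0.3, 0.8, -2.2]
finger_gap: 0.0461
grip_force: 46.8
```

```bash
python3 -c "
from h import *
find(.553,.164,.0,.2,.08,'w7.png')
go(.5528,.1645,.119,-5)"
```

```text
n 15985 bbox c [0.553  0.1715] ext [0.1475 0.1331] mean [0.554  0.1824 0.0577] rect ((553.5010375976562, 169.5248260498047), (147.80172729492188, 159.75880432128906), 85.06242370605469)
t 23.95 pos [0.5516 0.1649 0.1727] head -4.5 tilt [-0.001  0.001] gap 0.0461
tool shift mm [-0.4  1.3 53.7] turn z 0.5
```

View pics/w7.png

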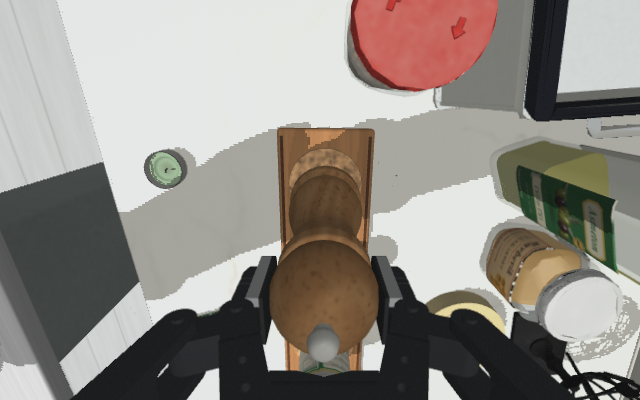

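The mill hangs straight over disc A (325,180). Lowering it.

Request:
play_rows:
  plan:
    - [[-0.5,1,15,0,0,0],[0,0,20,0,0,0],[0,0,10,0,0,0],[0,0,4,0,0,0],[0,0,2,0,0,0],[0,0,0,0,0,0],[0,0,0,0,0,0]]

```text
time: 24.65
position: [0.5539, 0.1631, 0.1225]
tcp_rot: [[0.081, 0.997, 0.001], [0.997, -0.081, 0.001], [0.001, 0.001, -1.0]]
force: [1.2, -0.1, -1.8]
finger_gap: 0.0465
grip_force: 46.8
```

Request:
play_rows:
  plan:
    - [[0,0,1,0,0,0],[0,0,1,0,0,0],[0,0,0,0,0,0],[0,0,0,0,0,0],[0,0,0,0,0,0]]

```text
time: 25.15
position: [0.5534, 0.1629, 0.1199]
tcp_rot: [[0.081, 0.997, 0.0], [0.997, -0.081, 0.0], [0.0, 0.0, -1.0]]
force: [-0.6, 0.1, -1.5]
finger_gap: 0.0465
grip_force: 46.8
```

Request:
play_rows:
  plan:
    - [[1,-0.5,1,0,0,0],[0,0,0.5,0,0,0],[0,0,0,0,0,0],[0,0,0,0,0,0]]

```text
time: 25.55
position: [0.5536, 0.1639, 0.1193]
tcp_rot: [[0.081, 0.997, 0.001], [0.997, -0.081, 0.001], [0.001, 0.001, -1.0]]
force: [-1.4, -0.8, 5.9]
finger_gap: 0.0461
grip_force: 47.2
```

Contact made. Release, rise straight up, then back away for a check.

Request:
play_rows:
  plan:
    - [[0,0,0,0,0,0],[0,0,0,0,0,0],[0,0,0,0,0,0],[0,0,0,0,0,0],[0,0,-15,0,0,0],[0,0,-35,0,0,0],[0,0,-40,0,0,0],[0,0,-30,0,0,0],[30,-40,0,0,0,0],[30,-40,0,0,0,0],[30,-20,0,0,0,0],[0,0,0,0,0,0]]
  gripper: 0

```text
time: 26.75
position: [0.4569, 0.2678, 0.2394]
tcp_rot: [[0.071, 0.997, -0.001], [0.997, -0.071, 0.004], [0.004, -0.001, -1.0]]
force: [-0.5, 0.8, -0.3]
finger_gap: 0.0854
grip_force: 0.0
```

Request:
play_rows:
  plan:
    - [[40,-10,0,0,0,0],[40,-10,0,0,0,0],[40,-10,0,0,0,0],[0,0,0,0,0,0],[0,0,0,0,0,0],[0,0,0,0,0,0]]

```text
time: 27.35
position: [0.4416, 0.3821, 0.2389]
tcp_rot: [[0.083, 0.997, 0.001], [0.997, -0.083, -0.0], [-0.0, 0.001, -1.0]]
force: [-0.2, 0.9, 0.9]
finger_gap: 0.0856
grip_force: 0.0
```

```bash
python3 - <<'E'
from h import *
im,d,p=snap("top"); W=cloud(p,d)
for n,c,h,h0 in(("mill",(.5526,.1623),.185,.05),("jar",(.544,.0635),.111,.09),("tin",(.5355,-.036),.087,.07),("pot",(.527,-.136),.05,.035),("red",(.62,.283),.145,.13)):
    m=(d>.3)&(W[...,2]>h-.014)&(W[...,2]<h+.02)&(np.hypot(W[...,0]-c[0],W[...,1]-c[1])<.05)
    Q=W[m]
    if len(Q): lo,hi=np.percentile(Q,[3,97],axis=0); print(n,len(Q),"err mm",((lo+hi)[:2]/2-c).round(4)*1000,"ext",(hi-lo).round(3),"ztop",hi[2].round(3))
    else: print(n,"none")
a=im[130:240,150:390]; b=snap("side")[0][130:260,180:400]
cv2.imwrite("pics/fin.png",np.vstack([cv2.resize(a,(600,275),interpolation=2),cv2.resize(b,(540,319),interpolation=2).copy() if 0 else cv2.resize(b,(600,320),interpolation=2)])[...,::-1])
E
```

```text
mill 67 err mm [-0.4 -0.8] ext [0.026 0.029 0.016] ztop 0.188
jar 131 err mm [-2.1  0.8] ext [0.037 0.036 0.013] ztop 0.117
tin 236 err mm [-0.5  0.2] ext [0.05  0.05  0.016] ztop 0.091
pot 254 err mm [-1.6  4.6] ext [0.053 0.051 0.015] ztop 0.057
red 439 err mm [2.3 0.3] ext [0.085 0.065 0.022] ztop 0.159
```

View pics/fin.png

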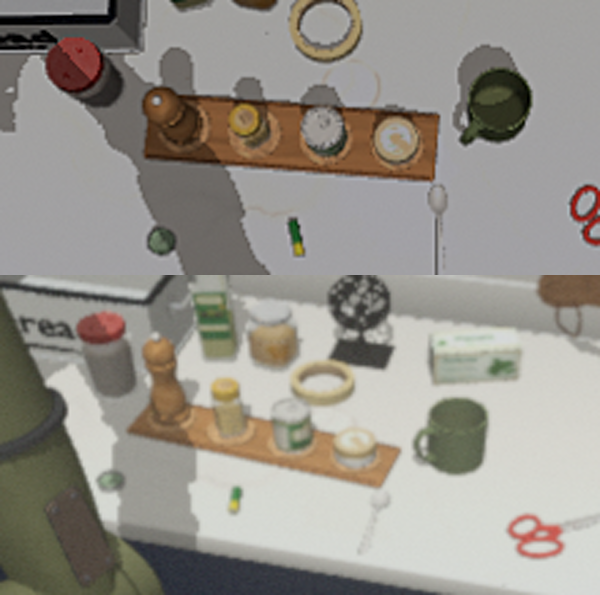

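All four stand upright on their discs: mill, jar, tin, pot from left to right, starting at the red jar. Centring errors are about 5 mm or less, and the arm is clear. Handing in.

```bash
python3 -c "
from bench import ctrl
print(ctrl.finish_job())"
```

```text
the job is handed in; nothing more can be done
None
```

I handed the job in with the pepper mill, spice jar, food tin and low pot upright on discs A to D in that order, starting at the red-lidded jar. The pot is about 4–5 mm off its disc's middle, the others within about 2 mm, and the red-lidded jar was left standing where it was.

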